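# Find the rocking corner of the levelling plate and press its shim flat

## Robot

A 6-joint arm with a two-finger parallel gripper is mounted at the origin on the work surface. World frame = base frame: x ahead of the robot, y to its left, z up, the work surface at z = 0. Lengths are in mm, angles in rad, forces in N, time in s.
With the tool pointing down it reaches from about 400 to 925 mm from the base axis. Payload 12.5 kg.
Tool frame: the origin (TCP) lies at the very end of the fingers, on their centre line; the grasp point (between the pads) lies 19 mm behind it; z points along the fingers, x is the direction in which the jaws open and shut, and the axes are right-handed (so a half turn about z gives the same grasp; the last joint's range is limited). The gripper opens to 95 mm and grips with 3 to 60 N. Pads are 20 mm wide; open, the fingers measure 119 mm over their backs; the gripper's body (75 mm by 180 mm) begins 59 mm behind the grasp point.
Start: joints at [1.062, 0.491, 1.559, -0, 1.092, -0.106], TCP at [244.983, 575.005, 214.661] pointing down, gripper open.
Joint ranges: [-3.1, 3.1], [-0.84, 2.19], [0.05, 2.79], [-1.13, 4.28], [0.06, 2.93], [-2.69, 2.69]. Speed limits (rad/s): [2.22, 2.22, 2.79, 3.14, 3.14, 3.14].

## Interface

Orientations are given as [roll, pitch, yaw] about the fixed x, y, z axes, in that order (R = Rz(yaw) Ry(pitch) Rx(roll)).
In Python, from cell import env gives the robot as it stands.
- The arm moves only by the tool arm_command, never from a script. Its argument "motion" is one flat list of numbers, 7 for each row, row after row: the opening, from -1 (shut) to 1 (fully open), then the shift along the tool's x, y, z in mm, then the turn, a rotation vector about the tool's x, y, z in degrees. In form: [fingers, dx, dy, dz, rx, ry, rz, fingers, dx, dy, dz, rx, ry, rz, ...]. A call has 1 to 20 rows; each row is the pose to reach, as a shift and turn from the pose commanded when the call began, along the tool's axes at that moment; what a row does not reach only later rows make up. A row lasts 1/10 s, in which the tool goes at most 50 mm and 8.59 degrees, less where a joint would pass 70% of its speed; a pose out of reach is approached as far as the arm can. A call with a gripper value outside its range is refused whole. The fingers move at their own pace and stop on an object; the grip force is fixed at half the most. Time passes only in rows, so rows that repeat a pose let the fingers close. It gives the time, the measured TCP pose, the force and the opening at its end, in the units of the state.
- env.state(): the state, without advancing time (a new reading comes with each control period).
- env.read_camera(name): name is "side" or "top"; returns (picture, depth): 420x560x3 uint8, red, green, blue; 420x560 float32, mm along the optical axis (not along the pixel's ray), 0 where there is no reading.
- env.calibration(name): a dict with "fx", "fy", "cx", "cy" (pixels), "cam_to_world" (4x4, takes a point from camera to world coordinates). Camera axes: x right, y down, z forward; pixel columns grow to the right and rows downward; lengths in mm; the calibration is good to about 2 mm. A picture is of the moment at which its call begins. calibration takes no time and is no camera call.
- env.job_done(): hands the job in, once; it reports no verdict.
Trained networks look in the newest picture that a camera, given by its name, has taken for a name from the list of things; names that differ only in an ending like _2 or _b are one class to them, and where a whole thing is asked for, a point or a joint stands for the part that bears it (a point fixed in the world has none). Each returns a list of dicts, best first, with "confidence" (0 to 1); they miss things now and then, are a little off and sometimes report something else, mostly with a low value. They report only what shows in the picture. A call takes as long as a camera call.
- env.recognise(camera, label): "location" ([column, row] in pixels, amid what is visible of it).
- env.silhouettes(camera, label): "region" (420x560 bool, what is visible of it) and "location" ([column, row] in pixels, amid what is visible of it).
- env.spot_point(camera, label): "location" ([column, row] in pixels: a listed point, or the origin of a listed thing).
The state is a dict: "t": time; "joints": joint angles; "qvel": joint speeds; "tau": joint torques, N m; "eef_pos": TCP position; "tcp_rot": TCP orientation; "ft_force": force on the tool from outside, world axes, zero at the start; "moment": the same for the moment, N m; "opening": opening from 0.0 (shut) to 1.0 (fully open).
Only numpy, scipy, OpenCV 4.12 (cv2) and the standard library are available. Lean on these libraries where they do the work, as an engineer would, in place of code of your own. Each camera call takes 0.05 s, during which the arm holds its last target.

## Task

One corner of the steel levelling plate rocks. Press down on the corners, one after another, until you find the one that sinks, then press that corner's brass shim leaf down fully flat. Leave the other three leaves raised, lift nothing, and leave everything else on the table where it is.

Things in the scene. Friction and masses are not known exactly. Their poses are not given: they have to be found in the camera images.
- plate: loose steel plate, 150 x 150 x 6 mm, 0.9 kg, with a brass key cup (44 mm wide) and two posts (16 mm tall) along its middle; lies on four feet on a fixed green base (170 x 250 x 12 mm), kept in place by four thin pins. Origin: centre of its underside, 28 mm above the table. x axis: towards its far edge (away from the robot), y: its left edge, z up; turned up to 0.35 rad
- corner_near_left (a point): press point on the plate's top, a black spot 18 mm across at its near left corner, above that corner's foot, 34 mm above the table. Three corners are solid; one, a different one each time, rocks: it sinks 5 mm under about 6 N and springs back. They look alike; only pressing tells
- leaf_near_left (a point): press point on top of the near left corner's brass shim leaf, 30 mm from its hinge. The leaf, 26 mm wide and 36 mm long, sticks out of the plate's left edge and slopes up outwards by 0.30 rad; the hinge runs along that edge, 5 mm outside it. This point is about 36 mm above the table when raised; flat, 27.5 mm and 4 mm farther out
- shim_near_left (a joint): angle of the near left corner's shim leaf, rad: 0 = fully raised, 0.30 = flat (its stop). It moves under about 7 N at the press point and stays where it is left; flat, its inner end stands just under the plate and takes up the slack of the corner
- pin_near_left (a joint): travel, m, of the red witness pin (6 mm thick) under the plate near the near left corner: 0 = up. A plate corner that sinks pushes its pin down, by about 4.5 mm when the corner sinks fully, and the pin stays down; at solid corners it moves less than 2 mm
- corner_near_right (a point): press point on the plate's top, a black spot 18 mm across at its near right corner, above that corner's foot, 34 mm above the table. Three corners are solid; one, a different one each time, rocks: it sinks 5 mm under about 6 N and springs back. They look alike; only pressing tells
- leaf_near_right (a point): press point on top of the near right corner's brass shim leaf, 30 mm from its hinge. The leaf, 26 mm wide and 36 mm long, sticks out of the plate's right edge and slopes up outwards by 0.30 rad; the hinge runs along that edge, 5 mm outside it. This point is about 36 mm above the table when raised; flat, 27.5 mm and 4 mm farther out
- shim_near_right (a joint): angle of the near right corner's shim leaf, rad: 0 = fully raised, 0.30 = flat (its stop). It moves under about 7 N at the press point and stays where it is left; flat, its inner end stands just under the plate and takes up the slack of the corner
- pin_near_right (a joint): travel, m, of the red witness pin (6 mm thick) under the plate near the near right corner: 0 = up. A plate corner that sinks pushes its pin down, by about 4.5 mm when the corner sinks fully, and the pin stays down; at solid corners it moves less than 2 mm
- corner_far_left (a point): press point on the plate's top, a black spot 18 mm across at its far left corner, above that corner's foot, 34 mm above the table. Three corners are solid; one, a different one each time, rocks: it sinks 5 mm under about 6 N and springs back. They look alike; only pressing tells
- leaf_far_left (a point): press point on top of the far left corner's brass shim leaf, 30 mm from its hinge. The leaf, 26 mm wide and 36 mm long, sticks out of the plate's left edge and slopes up outwards by 0.30 rad; the hinge runs along that edge, 5 mm outside it. This point is about 36 mm above the table when raised; flat, 27.5 mm and 4 mm farther out
- shim_far_left (a joint): angle of the far left corner's shim leaf, rad: 0 = fully raised, 0.30 = flat (its stop). It moves under about 7 N at the press point and stays where it is left; flat, its inner end stands just under the plate and takes up the slack of the corner
- pin_far_left (a joint): travel, m, of the red witness pin (6 mm thick) under the plate near the far left corner: 0 = up. A plate corner that sinks pushes its pin down, by about 4.5 mm when the corner sinks fully, and the pin stays down; at solid corners it moves less than 2 mm
- corner_far_right (a point): press point on the plate's top, a black spot 18 mm across at its far right corner, above that corner's foot, 34 mm above the table. Three corners are solid; one, a different one each time, rocks: it sinks 5 mm under about 6 N and springs back. They look alike; only pressing tells
- leaf_far_right (a point): press point on top of the far right corner's brass shim leaf, 30 mm from its hinge. The leaf, 26 mm wide and 36 mm long, sticks out of the plate's right edge and slopes up outwards by 0.30 rad; the hinge runs along that edge, 5 mm outside it. This point is about 36 mm above the table when raised; flat, 27.5 mm and 4 mm farther out
- shim_far_right (a joint): angle of the far right corner's shim leaf, rad: 0 = fully raised, 0.30 = flat (its stop). It moves under about 7 N at the press point and stays where it is left; flat, its inner end stands just under the plate and takes up the slack of the corner
- pin_far_right (a joint): travel, m, of the red witness pin (6 mm thick) under the plate near the far right corner: 0 = up. A plate corner that sinks pushes its pin down, by about 4.5 mm when the corner sinks fully, and the pin stays down; at solid corners it moves less than 2 mm
- dish: white ceramic spring dish, 72 mm across, 24 mm tall; origin under its centre. A bystander: leave alone
- mandrel: steel mandrel 160 mm long, 18 mm thick, lying along its own x; origin on the table under it. A bystander: leave alone
- pearl_key: chrome key arm 75 mm long with a pearl touch; origin on the table under its middle. A bystander: leave alone
- brace: silver-soldered brass brace, 50 x 12 x 25 mm; origin under its middle. A bystander: leave alone
- hammer: small hammer, 220 mm, lying along its x. A bystander: leave alone

How it is judged (in metres and radians):
On the way:
1. the rocking corner has been pressed down (its witness pin is driven at least 2.5 mm) with all four shim leaves still raised (value of joint any of pin_near_left, pin_near_right, pin_far_left, pin_far_right above 0.0025 m and value of joint each of shim_near_left, shim_near_right, shim_far_left, shim_far_right below 0.1 rad), for 0.1 s.
At the end, for the whole second after the job is handed in: the shim leaf of the corner that rocks is flat (at least 0.25 of its 0.30 rad), that corner's pin shows it was pressed down at least 2.5 mm, the other three leaves are raised (below 0.10 rad), and the plate rests on its feet (origin 22 to 33 mm high, tilt below 0.06 rad) (((value of joint pin_near_left above 0.0025 m and value of joint shim_near_left above 0.25 rad and value of joint each of shim_near_right, shim_far_left, shim_far_right below 0.1 rad) or (value of joint pin_near_right above 0.0025 m and value of joint shim_near_right above 0.25 rad and value of joint each of shim_near_left, shim_far_left, shim_far_right below 0.1 rad) or (value of joint pin_far_left above 0.0025 m and value of joint shim_far_left above 0.25 rad and value of joint each of shim_near_left, shim_near_right, shim_far_right below 0.1 rad) or (value of joint pin_far_right above 0.0025 m and value of joint shim_far_right above 0.25 rad and value of joint each of shim_near_left, shim_near_right, shim_far_left below 0.1 rad)) and linear speed of plate below 0.01 m/s and height (world z) of plate between 0.022 and 0.033 m and angle between plate's own z axis and vertical below 0.06 rad); the robot touches nothing.
It fails at once if the shim leaf of a corner that was not found to sink is pressed (beyond 0.12 rad with its witness pin less than 2.5 mm down) ((value of joint shim_near_left above 0.12 rad and value of joint pin_near_left below 0.0025 m) or (value of joint shim_near_right above 0.12 rad and value of joint pin_near_right below 0.0025 m) or (value of joint shim_far_left above 0.12 rad and value of joint pin_far_left below 0.0025 m) or (value of joint shim_far_right above 0.12 rad and value of joint pin_far_right below 0.0025 m)).
It fails at once if the plate is lifted off its feet (origin above 36 mm), tipped beyond 0.12 rad or shoved more than 12 mm (height (world z) of plate above 0.036 m or angle between plate's own z axis and vertical above 0.12 rad or distance of plate from where it was at the start of the episode above 0.012 m).
It fails at once if a bystander is moved by more than 20 mm (distance of any of dish, mandrel, pearl_key, brace, hammer from where it was at the start of the episode above 0.02 m).
It also fails if it takes over 58 s, if anything falls off the work surface, if the arm or the gripper's body presses on something with over 40 N, if the wrist force passes 120 N, or if a joint passes its speed limit or range.

## Working session

There is one attempt and no reset: what is moved stays moved. The work goes in short steps, Python scripts to look and compute and a tool call to move; the robot and the scene stay as the last step left them, time stands still between calls to the robot, and variables do not carry over. Pictures are saved under pics/ and viewed, and the job is handed in when it is done.

Besides the shell and the picture viewer there is one more tool, called by a JSON object that holds its "name" and its "arguments", one argument or row to a line. arm_command: Moves the arm, as the interface text tells. Its arguments: {"type":"object","properties":{"motion":{"type":"array","items":{"type":"number"}}},"required":["motion"]}

```bash
mkdir -p pics; cat > h.py <<'E'
import numpy as np, cv2
from cell import env
def px2w(cam,u,v,depth=None,z=None):
    c=env.calibration(cam);T=np.array(c["cam_to_world"])
    r=np.array([(u-c["cx"])/c["fx"],(v-c["cy"])/c["fy"],1.])
    if z is None:
        return (T@np.append(r*depth,1))[:3]
    d=T[:3,:3]@r;o=T[:3,3]
    return o+d*(z-o[2])/d[2]
def save(p,name,s=1.4):
    cv2.imwrite("pics/"+name,cv2.resize(p[:,:,::-1],None,fx=s,fy=s))
E
python3 - <<'E'
from h import *
s=env.state();print({k:np.round(v,3) for k,v in s.items()})
for c in("top","side"):
    p,d=env.read_camera(c);save(p,c+"0.png");np.save(c+"_d.npy",d)
    k=env.calibration(c);print(c,k["fx"],np.round(k["cam_to_world"],3).tolist())
    for q in("near_left","near_right","far_left","far_right"):
        for t,z in(("corner_",34),("leaf_",36)):
            r=env.spot_point(c,t+q)
            print(c,t+q,[(np.round(x["location"],1).tolist(),round(x["confidence"],2),np.round(px2w(c,*x["location"],z=z),1).tolist()) for x in r[:3]])
E
```

```text
{'t': np.float64(0.0), 'joints': array([ 1.062,  0.492,  1.559, -0.   ,  1.092, -0.106]), 'qvel': array([ 0.   ,  0.001, -0.002,  0.002,  0.   , -0.001]), 'tau': array([-1.0000e-03, -6.1263e+01, -2.5819e+01,  6.9000e-02,  4.8000e-02,
       -0.0000e+00]), 'eef_pos': array([244.851, 574.76 , 214.048]), 'tcp_rot': array([-3.141e+00,  1.000e-03,  1.168e+00]), 'ft_force': array([-0.14 ,  0.573, -0.215]), 'moment': array([-0.025,  0.009,  0.023]), 'opening': np.float64(1.001)}
top 410.228788341376 [[-0.016, -0.989, 0.147, 454.331], [-1.0, 0.016, -0.001, 121.232], [-0.001, -0.147, -0.989, 910.112], [0.0, 0.0, 0.0, 1.0]]
top corner_near_left [([317.9, 256.9], 0.95, [477.6, 32.1, 34.0]), ([267.5, 195.6], 0.68, [611.4, 137.2, 34.0])]
top leaf_near_left [([293.8, 238.3], 0.65, [517.7, 82.4, 36.0])]
top corner_near_right [([367.4, 266.4], 0.65, [456.0, -71.9, 34.0]), ([378.4, 208.8], 0.46, [578.6, -101.6, 34.0])]
top leaf_near_right [([395.2, 259.1], 0.49, [470.4, -131.0, 36.0])]
top corner_far_left [([327.0, 199.6], 0.83, [600.5, 8.5, 34.0])]
top leaf_far_left []
top corner_far_right [([376.4,
[... 234 characters left out ...]
, 0.0, 0.0, 1.0]]
side corner_near_left [([327.4, 210.0], 0.85, [491.0, 26.3, 34.0]), ([316.6, 161.1], 0.64, [545.9, -143.6, 34.0])]
side leaf_near_left [([309.0, 223.1], 0.71, [518.0, 77.3, 36.0])]
side corner_near_right [([350.2, 182.7], 0.82, [460.3, -77.4, 34.0])]
side leaf_near_right []
side corner_far_left [([276.9, 200.6], 0.82, [596.8, 19.4, 34.0]), ([314.2, 162.9], 0.71, [549.7, -135.1, 34.0]), ([283.3, 264.1], 0.68, [539.9, 197.1, 34.0])]
side leaf_far_left [([271.6, 210.1], 0.69, [598.7, 54.6, 36.0])]
side corner_far_right [([295.7, 170.7], 0.75, [583.3, -95.4, 34.0]), ([346.3, 158.9], 0.4, [482.2, -167.7, 34.0])]
side leaf_far_right [([316.6, 159.1], 0.57, [546.9, -148.7, 36.0])]
```

View pics/top0.png

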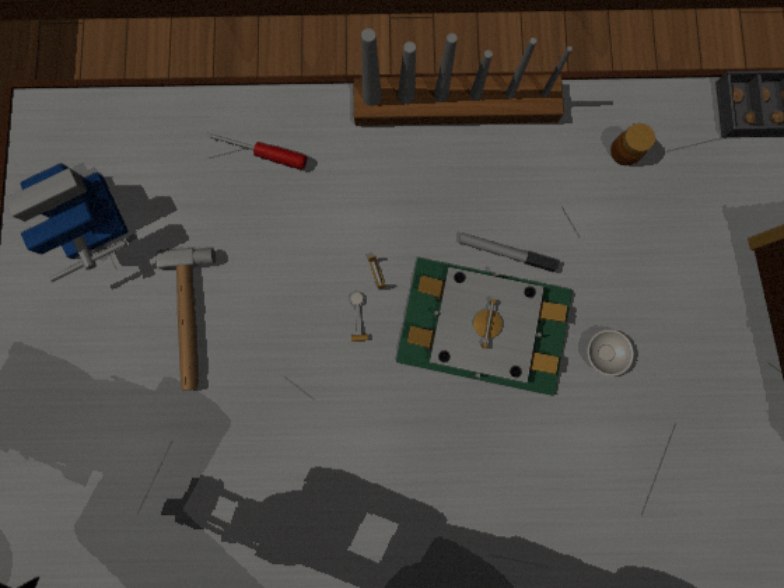

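View pics/side0.png

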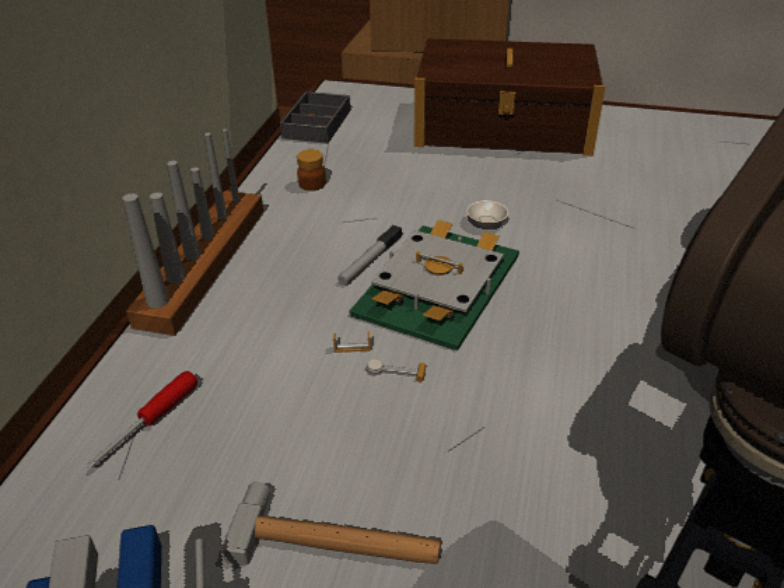

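```bash
python3 - <<'E'
import cv2
a=cv2.imread('pics/top0.png');cv2.imwrite('pics/topz.png',cv2.resize(a[220:420,380:620],None,fx=3,fy=3,interpolation=cv2.INTER_CUBIC))
a=cv2.imread('pics/side0.png');cv2.imwrite('pics/sidez.png',cv2.resize(a[190:350,340:540],None,fx=3.6,fy=3.6,interpolation=cv2.INTER_CUBIC))
E
```

```text
(no output)
```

View pics/topz.png

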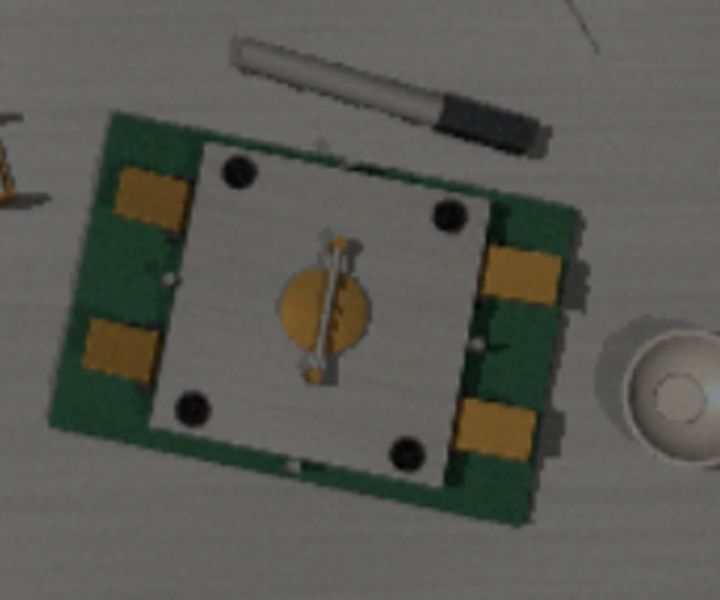

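View pics/sidez.png

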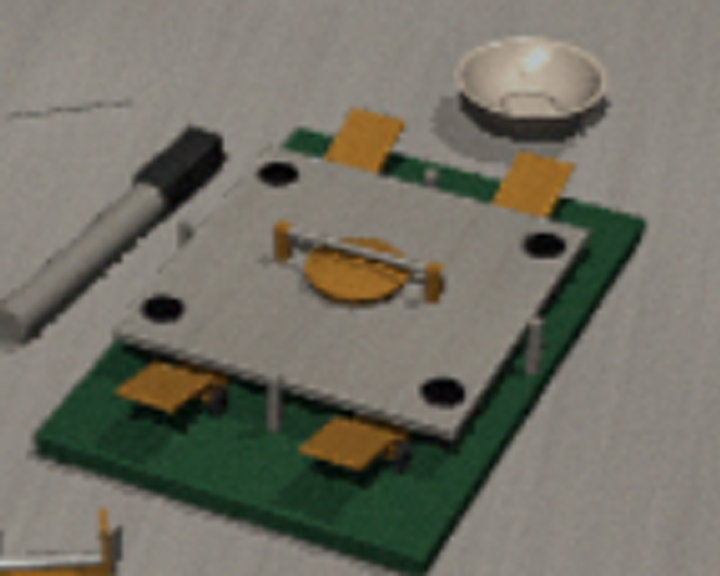

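The top picture shows the plate (centre about pixel 348,231), four black corner spots and brass leaves raised on its left and right. Some network answers mix up points, so I'll measure the spots by blob.

```bash
python3 - <<'E'
from h import *
seed={"top":{"NL":(192,408),"NR":(407,455),"FL":(239,172),"FR":(450,216),"lNL":(121,350),"lNR":(495,430),"lFL":(151,200),"lFR":(522,275)},
"side":{"NL":(442,391),"NR":(545,244),"FL":(162,308),"FR":(278,173),"lNL":(352,443),"lNR":(537,185),"lFL":(170,387),"lFR":(368,140)}}
org={"top":(380,220,3),"side":(340,190,3.6)}
W={}
for c in seed:
    p,d=env.read_camera(c);hsv=cv2.cvtColor(p,cv2.COLOR_RGB2HSV)
    ox,oy,f=org[c]
    for n,(a,b) in seed[c].items():
        u=(ox+a/f)/1.4;v=(oy+b/f)/1.4
        if n[0]!='l': m=(p.max(2)<(45 if c=="top" else 60)).astype(np.uint8)
        else: m=((hsv[:,:,0]<30)&(hsv[:,:,1]>130)&(hsv[:,:,2]>60)).astype(np.uint8)
        k,lab,st,ce=cv2.connectedComponentsWithStats(m)
        ok=[i for i in range(1,k) if st[i,4]>15]
        i=min(ok,key=lambda i:np.hypot(*(ce[i]-(u,v))))
        w=px2w(c,*ce[i],z=34 if n[0]!='l' else 34)
        dd=np.median(d[lab==i]); W[c,n]=w
        print(c,n,np.round(ce[i],1),st[i,4],np.round(w,1),"depthpt",np.round(px2w(c,*ce[i],depth=dd),1))
ks=("NL","NR","FL","FR")
for c in seed:
    P={n:W[c,n][:2] for n in ks};ctr=sum(P.values())/4
    vx=P["FL"]+P["FR"]-P["NL"]-P["NR"];vy=P["NL"]+P["FL"]-P["NR"]-P["FR"]
    print(c,ctr,np.arctan2(vx[1],vx[0]),np.arctan2(-vy[0],vy[1]),np.linalg.norm(vx)/2,np.linalg.norm(vy)/2)
    yaw=np.arctan2(vx[1]-vy[0],vx[0]+vy[1]);R=np.array([[np.cos(yaw),-np.sin(yaw)],[np.sin(yaw),np.cos(yaw)]])
    for (cc,n),w in W.items():
        if cc==c: print(n,np.round(R.T@(w[:2]-ctr),1))
E
```

```text
top NL [316.8 254.1] 49 [483.5  34.2  34. ] depthpt [483.4  34.3  35.1]
top NR [368.  264.9] 49 [459.2 -73.3  34. ] depthpt [459.2 -73.   35.4]
top FL [327.8 197.8] 46 [604.4   6.6  34. ] depthpt [604.1   6.8  35.4]
top FR [378.2 208. ] 47 [ 580.3 -101.2   34. ] depthpt [ 580.  -100.8   35.8]
top lNL [299.6 239.9] 195 [514.2  70.   34. ] depthpt [514.2  70.   33.7]
top lNR [389.1 258.9] 218 [ 471.  -118.7   34. ] depthpt [ 471.1 -118.8   33.7]
top lFL [307.  203.9] 187 [591.9  52.1  34. ] depthpt [591.9  52.1  33.7]
top lFR [395.3 222.2] 212 [ 549.  -136.3   34. ] depthpt [ 549.  -136.4   33.6]
side NL [330.4 213. ] 37 [483.6  34.5  34. ] depthpt [483.6  34.4  33.9]
side NR [350.4 183.9] 33 [459.2 -73.   34. ] depthpt [459.1 -72.8  34.1]
side FL [274.6 196.5] 32 [604.8   7.   34. ] depthpt [604.7   7.2  34.1]
side FR [297.6 169.6] 28 [ 580.2 -100.4   34. ] depthpt [580.  -99.7  34.5]
side lNL [311.7 223.1] 128 [513.4  73.9  34. ] depthpt [513.7  72.   32.5]
side lNR [348.1 171.9] 134 [ 470.5 -116.7   34. ] depthpt [ 470.8 -119.2   32.3]
side lFL [275.3 211.9] 112 [590.8  56.1  34. ] depthpt [591.   55.3  33.4]
side lFR [314.8 163.2] 124 [ 548.2 -134.3   34. ] depthpt [ 548.5 -136.    32.9]
top [531.84439743 -33.44648241] -0.2256559448205296 -0.22068979749959208 124.11953176276162 110.30771970945538
NL [-62.1  55.2]
NR [-62.  -54.9]
FL [61.9 55.1]
FR [ 62.3 -55.4]
lNL [-40.1  97. ]
lNR [-40.4 -96.6]
lFL [39.6 96.7]
lFR [ 39.5 -96.5]
side [531.91527207 -32.97047702] -0.22282092895276748 -0.2244991770566634 124.16029157522215 110.14594636433165
NL [-62.1  55. ]
NR [-62.1 -55.1]
FL [62.2 55.1]
FR [ 62. -55.]
lNL [-41.8 100.1]
lNR [-41.3 -95.3]
lFL [37.7 99.9]
lFR [ 38.3 -95.2]
```

```bash
cat >> h.py <<'E'
C=np.array([531.9,-33.2]);YAW=-0.2235
def world(x,y):
    c,s=np.cos(YAW),np.sin(YAW);return C+np.array([c*x-s*y,s*x+c*y])
def shift(frm,yaw,to):
    d=np.array(to)-np.array(frm);c,s=np.cos(yaw),np.sin(yaw)
    return np.round([c*d[0]+s*d[1],s*d[0]-c*d[1],-d[2]],1)
E
python3 - <<'E'
from h import *
w=world(-62,55);print(w,shift([244.983,575.005,214.661],1.168,[*w,60]), np.degrees(1.168-(YAW+np.pi/2)))
# subsequent moves in plate-aligned tool frame
y=YAW+np.pi/2
for a,b in(((-62,55),(62,55)),((-62,55),(-62,-55)),((-62,55),(-40,109))):
    print(a,b,shift([*world(*a),0],y,[*world(*b),0]))
E
```

```text
[483.6325001   34.17394491] [-404.   431.6  154.7] -10.27292280754595
(-62, 55) (62, 55) [  0. 124.  -0.]
(-62, 55) (-62, -55) [-110.    0.   -0.]
(-62, 55) (-40, 109) [54. 22. -0.]
```

{"name": "arm_command", "arguments": {
  "motion": [-1, -404, 431.6, 100, 0, 0, -10.27, -1, -404, 431.6, 100, 0, 0, -10.27, -1, -404, 431.6, 100, 0, 0, -10.27, -1, -404, 431.6, 100, 0, 0, -10.27, -1, -404, 431.6, 100, 0, 0, -10.27, -1, -404, 431.6, 100, 0, 0, -10.27, -1, -404, 431.6, 100, 0, 0, -10.27, -1, -404, 431.6, 100, 0, 0, -10.27, -1, -404, 431.6, 100, 0, 0, -10.27, -1, -404, 431.6, 100, 0, 0, -10.27, -1, -404, 431.6, 100, 0, 0, -10.27, -1, -404, 431.6, 100, 0, 0, -10.27, -1, -404, 431.6, 100, 0, 0, -10.27, -1, -404, 431.6, 100, 0, 0, -10.27, -1, -404, 431.6, 154.7, 0, 0, -10.27, -1, -404, 431.6, 154.7, 0, 0, -10.27, -1, -404, 431.6, 154.7, 0, 0, -10.27, -1, -404, 431.6, 154.7, 0, 0, -10.27]
}}

```text
t: 2.8
eef_pos: [484.0, 34.9, 61.3]
tcp_rot: [3.14, -0.0, 1.349]
ft_force: [-0.3, 0.3, -0.7]
opening: 0.004
```

{"name": "arm_command", "arguments": {
  "motion": [-1, 0, 0, 15, 0, 0, 0, -1, 0, 0, 22, 0, 0, 0, -1, 0, 0, 23, 0, 0, 0, -1, 0, 0, 24, 0, 0, 0, -1, 0, 0, 25, 0, 0, 0, -1, 0, 0, 25, 0, 0, 0, -1, 0, 0, 25, 0, 0, 0]
}}

```text
t: 3.5
eef_pos: [483.7, 34.1, 35.1]
tcp_rot: [3.141, -0.0, 1.347]
ft_force: [-0.6, -0.9, 0.0]
opening: 0.007
```

{"name": "arm_command", "arguments": {
  "motion": [-1, 0, 0, 0.5, 0, 0, 0, -1, 0, 0, 1, 0, 0, 0, -1, 0, 0, 1.5, 0, 0, 0, -1, 0, 0, 2, 0, 0, 0, -1, 0, 0, 2, 0, 0, 0, -1, 0, 0, 2, 0, 0, 0]
}}

```text
t: 4.1
eef_pos: [483.8, 34.2, 34.1]
tcp_rot: [3.141, -0.0, 1.347]
ft_force: [-4.5, 0.5, 21.5]
opening: 0.003
```

NL is solid (21 N with no sinking). Next, far left.

{"name": "arm_command", "arguments": {
  "motion": [-1, 0, 0, -15, 0, 0, 0, -1, 0, 0, -15, 0, 0, 0, -1, 0, 45, -15, 0, 0, 0, -1, 0, 90, -15, 0, 0, 0, -1, 0, 124, -15, 0, 0, 0, -1, 0, 124, -15, 0, 0, 0, -1, 0, 124, -8, 0, 0, 0, -1, 0, 124, -3, 0, 0, 0, -1, 0, 124, -2, 0, 0, 0, -1, 0, 124, -1, 0, 0, 0, -1, 0, 124, 0, 0, 0, 0, -1, 0, 124, 0, 0, 0, 0, -1, 0, 124, 0, 0, 0, 0]
}}

```text
t: 5.4
eef_pos: [603.3, 7.0, 34.2]
tcp_rot: [-3.141, 0.0, 1.348]
ft_force: [-7.6, 0.1, 19.5]
opening: 0.004
```

Far left is solid too. Next, far right.

{"name": "arm_command", "arguments": {
  "motion": [-1, 0, 0, -27, 0, 0, 0, -1, 0, 0, -27, 0, 0, 0, -1, -40, 0, -27, 0, 0, 0, -1, -80, 0, -27, 0, 0, 0, -1, -110, 0, -27, 0, 0, 0, -1, -110, 0, -27, 0, 0, 0, -1, -110, 0, -12, 0, 0, 0, -1, -110, 0, -3, 0, 0, 0, -1, -110, 0, -2, 0, 0, 0, -1, -110, 0, -1, 0, 0, 0, -1, -110, 0, 0, 0, 0, 0, -1, -110, 0, 0, 0, 0, 0, -1, -110, 0, 0, 0, 0, 0]
}}

```text
t: 6.7
eef_pos: [580.4, -100.3, 33.3]
tcp_rot: [3.141, -0.0, 1.347]
ft_force: [-1.3, 1.1, 4.0]
opening: 0.002
```

Only 4 N here, so this corner looks like the one that rocks. I'll press on.

{"name": "arm_command", "arguments": {
  "motion": [-1, 0, 0, 1, 0, 0, 0, -1, 0, 0, 2, 0, 0, 0, -1, 0, 0, 3, 0, 0, 0, -1, 0, 0, 4, 0, 0, 0, -1, 0, 0, 4.7, 0, 0, 0, -1, 0, 0, 4.7, 0, 0, 0, -1, 0, 0, 4.7, 0, 0, 0, -1, 0, 0, 4.7, 0, 0, 0]
}}

```text
t: 7.5
eef_pos: [580.6, -100.6, 29.4]
tcp_rot: [3.14, -0.0, 1.347]
ft_force: [-4.8, 2.6, 16.0]
opening: 0.003
```

Sunk to about 29.4 mm and stopped there, so far right rocks. I'll lift, check the picture, then go above its leaf.

{"name": "arm_command", "arguments": {
  "motion": [-1, 0, 0, -10, 0, 0, 0, -1, 0, 0, -35, 0, 0, 0, -1, 0, 0, -35, 0, 0, 0, -1, -30, -12, -35, 0, 0, 0, -1, -53, -22, -35, 0, 0, 0, -1, -53, -22, -35, 0, 0, 0, -1, -53, -22, -35, 0, 0, 0]
}}

```text
t: 8.2
eef_pos: [547.1, -147.7, 62.8]
tcp_rot: [-3.142, -0.0, 1.346]
ft_force: [0.6, -0.5, 0.2]
opening: 0.005
```

```bash
python3 - <<'E'
from h import *
p,d=env.read_camera("side")
cv2.imwrite("pics/s1.png",cv2.resize(p[110:270,220:400,::-1],None,fx=3.7,fy=3.7,interpolation=cv2.INTER_CUBIC))
s=env.state();print(s["eef_pos"],s["ft_force"],world(40,-108))
E
```

```text
[ 547.30404576 -147.27346996   62.90989587] [ 0.19817706 -0.35440678 -0.29543614] [ 546.96756338 -147.37954516]
```

View pics/s1.png

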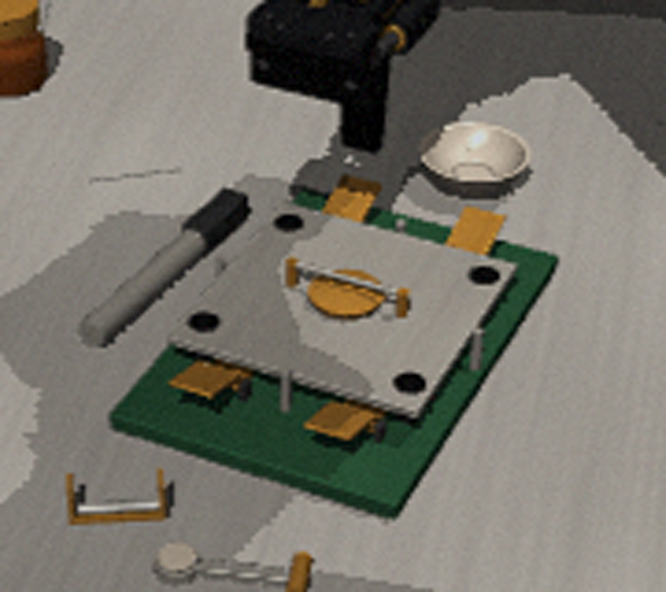

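The tool (365,140 in the crop) is above the far-right leaf (350,200). All four leaves are raised and the plate is in place, so I'll press the leaf.

{"name": "arm_command", "arguments": {
  "motion": [-1, 0, 0, 15, 0, 0, 0, -1, 0, 0, 24, 0, 0, 0, -1, 0, 0, 26, 0, 0, 0, -1, 0, 0, 28, 0, 0, 0, -1, 0, 0, 30, 0, 0, 0, -1, 0, 0, 32, 0, 0, 0, -1, 0, 0, 34, 0, 0, 0, -1, 0, 0, 35, 0, 0, 0, -1, 0, 0, 36, 0, 0, 0, -1, 0, 0, 36, 0, 0, 0, -1, 0, 0, 36, 0, 0, 0]
}}

```text
t: 9.35
eef_pos: [547.7, -147.7, 27.8]
tcp_rot: [3.14, 0.001, 1.348]
ft_force: [-0.8, -4.1, 6.3]
opening: 0.005
```

{"name": "arm_command", "arguments": {
  "motion": [-1, 0, 0, 0.5, 0, 0, 0, -1, 0, 0, 1, 0, 0, 0, -1, 0, 0, 1.3, 0, 0, 0, -1, 0, 0, 1.3, 0, 0, 0, -1, 0, 0, 1.3, 0, 0, 0]
}}

```text
t: 9.85
eef_pos: [547.8, -147.8, 27.5]
tcp_rot: [3.139, 0.001, 1.348]
ft_force: [-4.3, -4.1, 17.1]
opening: 0.005
```

At the stop: 27.5 mm at 17 N. I'll retract clear and check.

{"name": "arm_command", "arguments": {
  "motion": [-1, 0, 0, -10, 0, 0, 0, -1, 0, 0, -50, 0, 0, 0, -1, 0, 0, -100, 0, 0, 0, -1, 0, 0, -150, 0, 0, 0, -1, -50, -20, -170, 0, 0, 0, -1, -100, -40, -170, 0, 0, 0, -1, -150, -60, -170, 0, 0, 0, -1, -150, -60, -170, 0, 0, 0, -1, -150, -60, -170, 0, 0, 0]
}}

```text
t: 10.75
eef_pos: [454.5, -281.6, 196.2]
tcp_rot: [3.141, -0.0, 1.344]
ft_force: [0.2, -0.1, -0.3]
opening: 0.005
```

```bash
python3 - <<'E'
from h import *
p,d=env.read_camera("side")
cv2.imwrite("pics/s2.png",cv2.resize(p[110:270,220:400,::-1],None,fx=3.7,fy=3.7,interpolation=cv2.INTER_CUBIC))
p2,d2=env.read_camera("top");save(p2,"t2.png")
s=env.state();print(s["eef_pos"],s["ft_force"])
# height along each leaf from side depth
c=env.calibration("side");T=np.array(c["cam_to_world"])
v,u=np.mgrid[:420,:560]
for cam,D in(("side",d),("top",d2)):
    c=env.calibration(cam);T=np.array(c["cam_to_world"])
    X=np.stack([(u-c["cx"])/c["fx"]*D,(v-c["cy"])/c["fy"]*D,D],-1)@T[:3,:3].T+T[:3,3]
    L=X[...,:2]-C;cs,sn=np.cos(YAW),np.sin(YAW);lx=cs*L[...,0]+sn*L[...,1];ly=-sn*L[...,0]+cs*L[...,1]
    for n,a,b in(("NL",-40,1),("NR",-40,-1),("FL",40,1),("FR",40,-1)):
        out=[]
        for r in(90,97,104,110):
            m=(D>0)&(abs(lx-a)<8)&(abs(ly*b-r)<3);out.append((round(float(np.median(X[m][:,2])),1) if m.any() else None,int(m.sum())))
        m=(abs(lx-np.sign(a)*62)<6)&(abs(ly-b*55)<6);print(cam,n,out,"corner z",np.round(np.median(X[m][:,2]),1))
E
```

```text
[ 455.60475649 -279.84271032  195.93683968] [0.58092512 0.52163308 0.46647915]
side NL [(29.4, 21), (12.8, 26), (12.8, 25), (12.7, 29)] corner z 33.9
side NR [(31.0, 16), (32.8, 16), (35.5, 17), (36.0, 15)] corner z 34.6
side FL [(29.2, 23), (12.8, 31), (13.8, 23), (13.1, 24)] corner z 34.0
side FR [(26.8, 14), (27.0, 11), (27.1, 10), (27.1, 11)] corner z 34.5
top NL [(32.1, 22), (33.7, 21), (36.2, 20), (36.7, 22)] corner z 35.0
top NR [(32.4, 24), (33.3, 22), (35.4, 22), (37.3, 23)] corner z 35.5
top FL [(31.9, 19), (33.7, 19), (35.6, 20), (37.5, 19)] corner z 35.2
top FR [(28.7, 21), (28.6, 20), (28.1, 20), (29.0, 20)] corner z 34.8
```

View pics/s2.png

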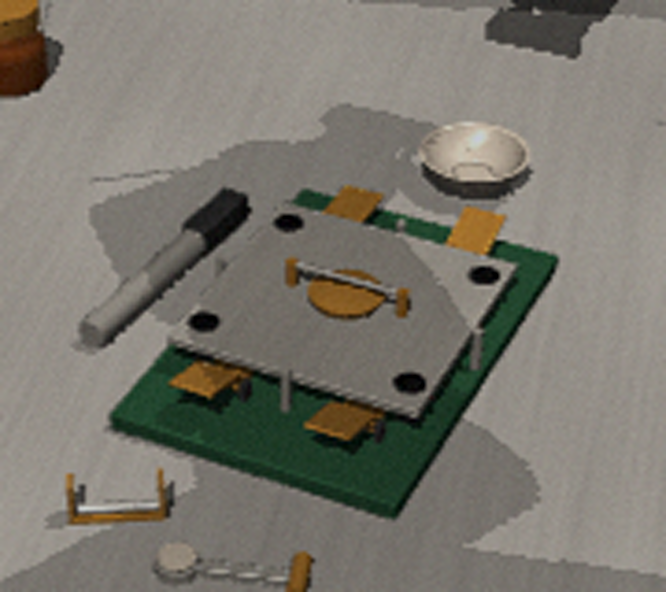

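View pics/t2.png

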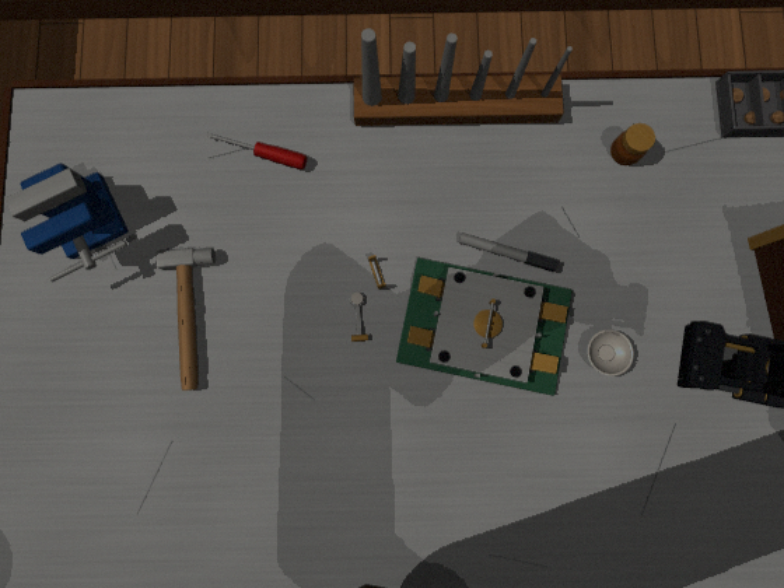

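The far-right leaf is flat (about 27–29 mm along its whole length). The other three slope up from 32 to 37 mm, the plate is level and the bystanders haven't moved.

```bash
python3 -c "
from cell import env
print(env.job_done())"
```

```text
the job is handed in; nothing more can be done
None
```

The far right corner is the one that rocks. I pressed its shim leaf flat and handed the job in at about 11 s; no verdict was reported.

- **Corners:** Near left and far left held solid at about 20 N. Far right sank about 4.7 mm, gave only 4 N at first and came to a stop at 16 N. I did not press near right because the sinking corner was already found.
- **Leaf:** I pressed the far right leaf down to its stop, at a height of 27.5 mm under 17 N.
- **Last checks:** In the top camera's depth the far right leaf lies flat, at about 28–29 mm along its length. The other three still slope up from 32 to 37 mm.
- **Plate and surroundings:** All four plate corners are back at 34–35.5 mm. The bystanders look unmoved in the pictures. The arm is clear of everything and the wrist force is about zero.
- **Not confirmed:** The side camera's depth strips for the two left leaves missed the leaves and read the base instead, so I relied on the top camera there. The witness pin could not be seen, so its travel is inferred from how far the corner sank.

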